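# Set the cam low and push the plate carriage home

### The job

Using only the fingertips, push the red knob to turn the brass cam of the plate shuttle clockwise to its low point, where it stops; only then push the blue tab so that the carriage with its plate slides forward fully home. Do not take anything between the fingers or lift anything: the plate stays in its pocket and the other lab things stay where they are. Finish with the hand clear.

Things in the scene. Friction and masses are not known exactly. Their poses are not given: they have to be found in the camera images.
- shuttle: plate shuttle, bolted down: aluminium base plate 350 x 180 x 12 mm. Origin at the centre of its underside on the bench; x is the direction in which the carriage slides forward (towards the cam), y to the left of that, z up. A fixed black scanner (95 mm tall, 60 x 50 mm) stands at its right edge, at shuttle x +10, y -117 mm.
- cam_axis (a point): point on the cam's upright turning axis, at bench height: shuttle x +100, y 0 mm. The cam is a brass eccentric disc, 72 mm diameter, top 40 mm above the bench; its rim is 20 mm from the axis on the thin side (green mark on top) and 52 mm on the thick side
- cam (a joint): angle of the cam, rad. 0 = low point (thin side faces the carriage), at a hard stop; grows counterclockwise seen from above, to about 3 with the thick side towards the carriage. Turn it clockwise (from above) to reach the low point. It starts at 1.7 to 2.6 and stays where it is left; turning takes about 0.14 N m (2.5 N at the knob).
- cam_knob (a point): centre of the top of the red upright knob on the cam's lever: 18 mm diameter, its foot at 46 mm and its top at 88 mm above the bench, 62 mm from the cam axis. It circles with the cam; at the low point it stands 110 degrees clockwise (from above) from the shuttle's x axis.
- carriage (a joint): travel of the sliding carriage, m: 0 fully back, 0.055 home (hard stop, nose just short of the cam's low side). It starts at 0, stays where left, sliding takes about 2.5 N. With the cam turned high its steel nose strikes the cam after about 25 to 38 mm.
- push_tab (a point): centre of the top edge of the blue upright push tab at the rear of the carriage: 12 mm thick along the slide, 50 mm wide across it, top 75 mm above the bench, its foot 20 mm above the bench; axes as the shuttle's. Its rear face is free, 6 mm behind this point; push it forward (shuttle +x).
- pocket (a point): centre of the floor of the carriage's plate pocket (30 mm above the bench), rim 6 mm high; axes as the shuttle's
- plate: white multi-well plate, 85 x 127 x 14.5 mm, loose in the carriage's pocket and riding along with it; origin at the centre of its underside
- vial: small loose vial with blue cap, 24 mm diameter, 45 mm tall, standing on the shuttle's base plate in the rear left corner (shuttle frame about x -150, y +70 mm)
- amber_vial: small loose amber vial with white cap, 24 mm diameter, 40 mm tall, standing on the shuttle's base plate in the rear right corner (shuttle frame about x -150, y -70 mm)
- tip_box: loose blue box of pipette tips, 85 x 122 x 75 mm tall
- spare_plate: loose pale blue multi-well plate lying on the bench, 85 x 127 x 14.5 mm
- tube_rack: loose orange tube rack, 90 x 160 x 50 mm tall
- reagent: loose reagent bottle with white cap, 60 mm diameter, 120 mm tall
- marker: loose marker pen lying on the bench, 147 mm long, 13 mm thick, black with a green cap
There are look-alikes about, which are no part of the job. What is shaped like the plate but green is not meant.

How it is judged (in metres and radians):
On the way, in this order (a step that is already met when the one before it is completed fails the run):
1. the cam is turned to its low point while the carriage is still back (value of joint cam below 0.3 rad and value of joint carriage below 0.02 m), for 0.2 s.
2. the carriage is pushed home (value of joint carriage above 0.051 m and value of joint cam below 0.4 rad), for 0.2 s.
At the end, for the whole second after the job is handed in: The cam is within 0.4 rad of its low point, the carriage is at rest within 4 mm of its home stop, the plate lies in its pocket (within 6 mm of the centre, not raised by 4 mm) (all of step 2 and velocity of joint carriage below 0.005 m/s and z of plate in the frame of pocket below 0.004 m and horizontal distance between plate and pocket below 0.006 m); the robot touches nothing.
It fails at once if the carriage is pushed on before the cam is at its low point (value of joint carriage above 0.016 m and value of joint cam above 0.4 rad).
It fails at once if the plate is lifted or pushed out of its pocket (z of plate in the frame of pocket above 0.006 m or horizontal distance between plate and pocket above 0.008 m).
It fails at once if the cam's knob is taken between the fingers (horizontal distance between the grasp point and cam_knob below 0.01 m and height (world z) of the grasp point below 0.088 m).
It fails at once if the push tab is taken between the fingers (x of the grasp point in the frame of push_tab between -0.006 and 0.006 m and y of the grasp point in the frame of push_tab between -0.025 and 0.025 m and height (world z) of the grasp point below 0.075 m).
It fails at once if a bystander is moved by more than 20 mm (distance of any of vial, amber_vial, tip_box, spare_plate, tube_rack, reagent, marker from where it was at the start of the episode above 0.02 m).
It also fails if it takes over 58 s, if anything falls off the work surface, if the arm or the gripper's body presses on something with over 40 N, if the wrist force passes 120 N, or if a joint passes its speed limit or range.

### The arm

A 6-joint arm with a two-finger parallel gripper is mounted at the origin on the work surface. World frame = base frame: x ahead of the robot, y to its left, z up, the work surface at z = 0. Lengths are in mm, angles in rad, forces in N, time in s.
With the tool pointing down it reaches from about 350 to 875 mm from the base axis. Payload 4.2 kg.
Tool frame: the origin (TCP) lies between the finger pads; the fingertips stand 17 mm ahead of it and the grasp point (between the pads) lies 2 mm behind it (nose_length is the distance from the TCP to the fingertips, in mm); z points along the fingers, y is the direction in which the jaws open and shut (so a half turn about z gives the same grasp; the last joint's range is limited). The gripper opens to 85 mm and grips with 20 to 120 N. Pads are 22 mm wide; open, the fingers measure 114 mm over their backs; the gripper's body (76 mm by 85 mm) begins 54 mm behind the grasp point. The pads swing forward as they close: fully open they stand 13 mm farther back than shut.
Start: joints at [1.364, 0.385, 0.008, 0, -1.194, -0.259], TCP at [280.677, 558.408, 248.312] pointing down, gripper open.
Joint ranges: [-3.14, 3.14], [-1.21, 2.06], [-1.07, 1.41], [-3.16, 2.05], [-2.99, -0.16], [-3.1, 3.1]. Speed limits (rad/s): [2.79, 2.79, 3.14, 3.14, 3.14, 3.14].

### API

Orientations are given as a unit quaternion [x, y, z, w].
In Python, from bench import * gives the robot as it stands.
- The arm moves only by the tool jog_arm, never from a script. Its argument "increments" is a list of rows, each a list of 4 numbers: the shift along the tool's x, y, z in m, then the turn about the tool's z in degrees. A call has 1 to 10 rows; each row is the pose to reach, as a shift and turn from the pose measured when the call began, along the tool's axes at that moment; what a row does not reach only later rows make up. A row lasts 1/8 s, in which the tool goes at most 62.5 mm and 10.7 degrees, less where a joint would pass 70% of its speed; a pose out of reach is approached as far as the arm can. A call with a gripper value outside its range is refused whole. "hand" is the gripper's target within -1 to 1 (fully open at 1, half-way at 0, shut at -1), set as the call begins (left out, the last holds). The fingers move at their own pace and stop on an object; the grip force is fixed at half the most. Time passes only in rows, so rows that repeat a pose let the fingers close. It gives the time, the measured TCP pose, the force and the opening at its end, in the units of the state.
- read_state(): the state, without advancing time (a new reading comes with each control period).
- get_image(name): name is "scene" or "top"; returns the picture (480x640x3 uint8, red, green, blue); there is no depth.
- calibration(name): a dict with "fx", "fy", "cx", "cy" (pixels), "D" ([k1, k2, p1, p2, k3] as OpenCV has them; the pictures are not rectified), "position" and "rotation" of the camera in the world. Camera axes: x right, y up, looking along -z (the intrinsics and any distortion apply to the point x, -y, -z); pixel columns grow to the right and rows downward; lengths in mm; the calibration is good to about 2 mm. A picture is of the moment at which its call begins. calibration takes no time and is no camera call.
- job_done(): hands the job in, once; it reports no verdict.
The state is a dict: "clock": time; "joints": joint angles; "joint_vel": joint speeds; "joint_efforts": joint torques, N m; "position": TCP position; "ee_rot": TCP orientation; "contact_force": force on the tool from outside, world axes, zero at the start; "wrist_torque": the same for the moment, N m; "gripper_width": finger opening in mm.
Only numpy, scipy, OpenCV 4.12 (cv2) and the standard library are available. Lean on these libraries where they do the work, as an engineer would, in place of code of your own. Each camera call takes 0.05 s, during which the arm holds its last target.

## Working session

There is one attempt and no reset: what is moved stays moved. The work goes in short steps, Python scripts to look and compute and a tool call to move; the robot and the scene stay as the last step left them, time stands still between calls to the robot, and variables do not carry over. Pictures are saved under pics/ and viewed, and the job is handed in when it is done.

Besides the shell and the picture viewer there is one more tool, called after "Emit:" by a JSON object that holds its "fn" and its "kwargs", one argument or row to a line. jog_arm: Moves the arm, as the interface text tells. Its arguments: {"type":"object","properties":{"increments":{"type":"array"},"hand":{"type":"number"}},"required":["increments"]}

```bash
mkdir -p pics; ls; python3 - <<'E'
from bench import *
import cv2
for n in("scene","top"):
    im=get_image(n); cv2.imwrite(f"pics/{n}0.png",im[:,:,::-1]); print(calibration(n))
print(read_state())
E
```

```text
pics
{'fx': 485.8568976511749, 'fy': 485.8568976511749, 'cx': 324.1420479278442, 'cy': 240.7494580631016, 'D': array([-0.01679181,  0.        ,  0.        ,  0.        ,  0.        ]), 'position': array([1183.56460102, -371.15276427,  960.84309377]), 'rotation': array([0.30654479, 0.16979049, 0.46609118, 0.81237952])}
{'fx': 545.7145297234422, 'fy': 545.7145297234422, 'cx': 321.30812559796226, 'cy': 239.94325114815834, 'D': array([-0.07482504,  0.        ,  0.        ,  0.        ,  0.        ]), 'position': array([ 360.43001535,    6.64522013, 1358.84605189]), 'rotation': array([ 0.03903055, -0.04134665, -0.70394156,  0.70797836])}
{'clock': 0.1, 'joints': array([ 1.36365718e+00,  3.85481037e-01,  6.75900543e-03, -4.06138038e-04,
       -1.19401179e+00, -2.58607968e-01]), 'joint_vel': array([ 0.00016503, -0.00224915,  0.00317394,  0.00147087, -0.00029849,
       -0.00073339]), 'joint_efforts': array([-5.29228837e-04, -3.93316054e+01,  1.88930440e+01,  4.19803396e+00,
       -2.55985200e-03,  7.60633753e-06]), 'position': array([280.44763429, 557.99872736, 247.33303315]), 'ee_rot': array([ 9.72989508e-01, -2.30847230e-01, -1.63761871e-04,  9.73283793e-04]), 'contact_force': array([-0.34790888, -0.17306421, -0.00941788]), 'wrist_torque': array([-0.00648674,  0.02174869, -0.00648336]), 'gripper_width': 85.19116578041574}
```

View pics/scene0.png

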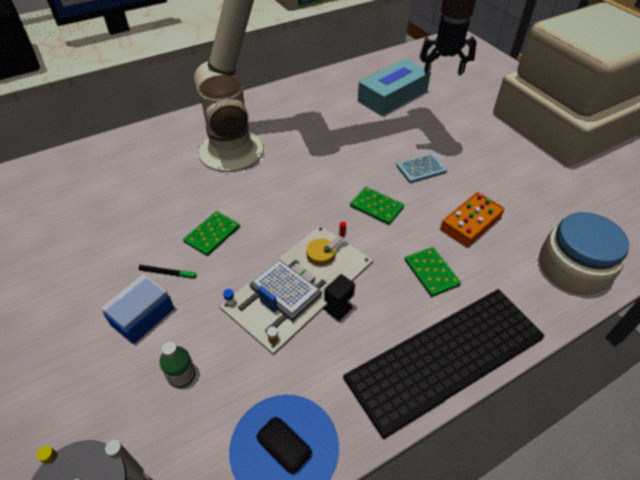

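View pics/top0.png

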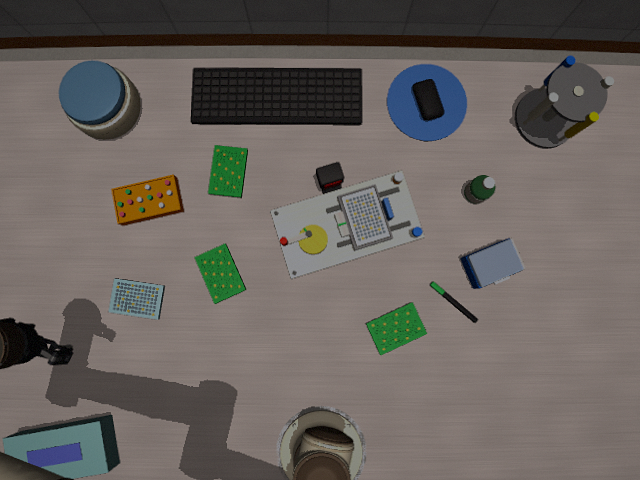

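The top picture shows the shuttle at about (347,225), with the cam at (313,239), the red knob at (284,241), the blue tab at (388,209) and the scanner at (330,177). The carriage slides left in the picture. The green plates are look-alikes. I'll enlarge this area next.

```bash
python3 - <<'E'
import cv2
im=cv2.imread("pics/top0.png")[155:290,260:440]; cv2.imwrite("pics/topc.png",cv2.resize(im,None,fx=4.4,fy=4.4,interpolation=cv2.INTER_CUBIC))
im=cv2.imread("pics/scene0.png")[215:355,210:385]; cv2.imwrite("pics/scenec.png",cv2.resize(im,None,fx=4.2,fy=4.2,interpolation=cv2.INTER_CUBIC))
E
```

```text
(no output)
```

View pics/topc.png

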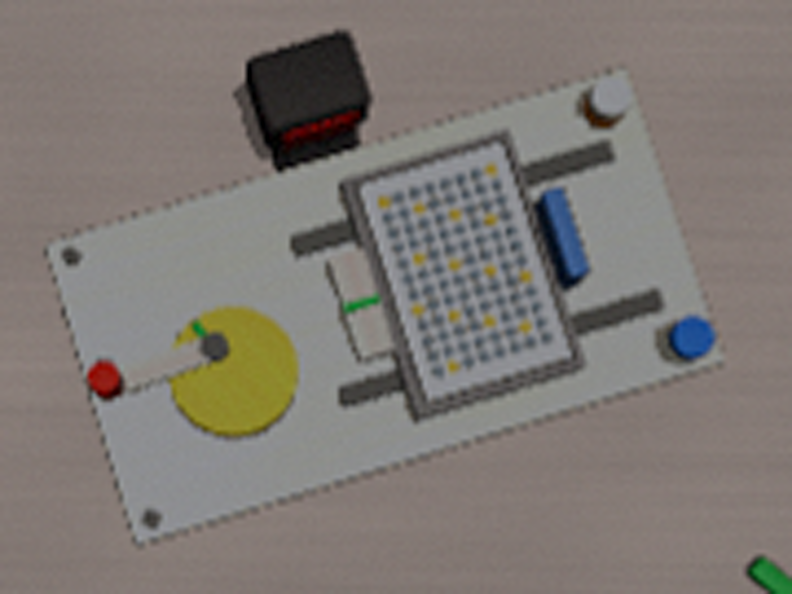

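View pics/scenec.png

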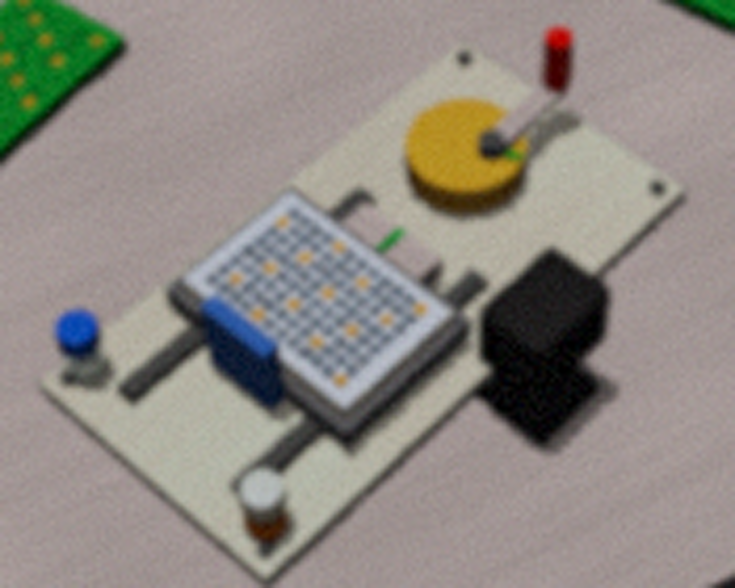

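```bash
cat > h.py <<'E'
import numpy as np,cv2
from scipy.spatial.transform import Rotation as R
def ray(c,uv):
    K=np.array([[c['fx'],0,c['cx']],[0,c['fy'],c['cy']],[0,0,1]])
    p=cv2.undistortPoints(np.array([[uv]],float),K,c['D'])[0,0]
    return R.from_quat(c['rotation']).apply([p[0],-p[1],-1])
def atz(c,uv,z):
    d=ray(c,uv); return c['position']+d*(z-c['position'][2])/d[2]
def proj(c,P):
    K=np.array([[c['fx'],0,c['cx']],[0,c['fy'],c['cy']],[0,0,1]])
    q=R.from_quat(c['rotation']).inv().apply(np.array(P)-c['position'])*[1,-1,-1]
    return cv2.projectPoints(q[None],np.zeros(3),np.zeros(3),K,c['D'])[0].ravel()
def meet(c1,u1,c2,u2):
    a,b=c1['position'],c2['position'];d,e=ray(c1,u1),ray(c2,u2)
    s=np.linalg.lstsq(np.c_[d,-e],b-a,rcond=None)[0]
    return (a+d*s[0]+b+e*s[1])/2, np.linalg.norm(a+d*s[0]-b-e*s[1])
E
python3 - <<'E'
from bench import *
from h import *
t=calibration("top");s=calibration("scene")
T=lambda x,y:(260+(x+.5)/4.4-.5,155+(y+.5)/4.4-.5)
S=lambda x,y:(210+(x+.5)/4.2-.5,215+(y+.5)/4.2-.5)
sh=np.array([[175,-90],[175,90],[-175,-90],[-175,90]],float)
def fit(W):
    W=np.array(W); c=W.mean(0); a=W-c
    th=np.arctan2((sh[:,0]*a[:,1]-sh[:,1]*a[:,0]).sum(),(sh*a).sum())
    r=np.array([[np.cos(th),-np.sin(th)],[np.sin(th),np.cos(th)]])
    print(c,th,np.degrees(th)); print((a-sh@r.T).round(1).tolist()); return c,th,r
c,th,r=fit([atz(t,T(*p),12)[:2] for p in[(45,243),(137,545),(628,70),(722,362)]])
c2,_,_=fit([atz(s,S(*p),12)[:2] for p in[(685,195),(465,45),(268,582),(42,382)]])
loc=lambda P:((np.array(P)[:2]-c)@r).round(1)
for n,p,q,z in[("knob",(106,380),(559,36),88),("tab",(565,238),(237,330),75),("axis",(214,346),(491,143),50),("vial",(691,337),(77,330),57)]:
    P=atz(t,T(*p),z);Q=atz(s,S(*q),z); print(n,P,loc(P),Q,loc(Q),meet(t,T(*p),s,S(*q)))
k=loc(atz(t,T(106,380),88)); print("knob angle",np.degrees(np.arctan2(k[1],k[0]-100))+110)
E
```

```text
[555.81078782 -61.19140315] 1.8743702098046786 107.39350226685872
[[-0.1, -0.9], [0.6, -1.4], [-1.8, -0.1], [1.2, 2.4]]
[561.9420282  -63.40107805] 1.8722297924646638 107.27086538687925
[[0.0, -3.2], [1.2, -1.9], [-0.7, 2.3], [-0.5, 2.8]]
knob [502.64280143  90.99341791  88.        ] [161.1   5.2] [507.31180802  90.61707876  88.        ] [159.4   0.9] (array([503.5635595 ,  92.09178308,  83.60097477]), np.float64(1.8152136294571846))
tab [ 583.10964277 -156.04926283   75.        ] [-98.7   2.3] [ 592.06882642 -161.09868036   75.        ] [-106.2   -4.7] (array([ 584.83862247, -157.9618496 ,   63.8266654 ]), np.float64(1.0764150629383797))
axis [526.04262442  34.41986716  50.        ] [100.1  -0.2] [530.54969734  31.08700068  50.        ] [95.6 -3.5] (array([526.55995737,  34.11010452,  44.17066655]), np.float64(0.9696594694256908))
vial [ 531.72808556 -227.14134202   57.        ] [-151.2   72.6] [ 537.09856678 -230.96001415   57.        ] [-156.4   68.6] (array([ 532.3860412 , -229.152764  ,   49.91932431]), np.float64(1.566390219848699))
knob angle 114.86451443776053
```

The knob stands about 4° left of shuttle x, so the cam is at about 2.0 rad. The shuttle yaw is about 107.35°. I'll write a waypoint helper that converts world targets to tool-axis rows.

```bash
cat >> h.py <<'E'
YAW=107.35; C=np.array([557.5,-62.]); 
u=np.array([np.cos(np.radians(YAW)),np.sin(np.radians(YAW))]); v=np.array([-u[1],u[0]])
AX=C+100*u
def S2W(x,y): return C+x*u+y*v
def pd(deg): return np.array([np.cos(np.radians(deg)),np.sin(np.radians(deg))])
def rows(st,tg):
    """tg: list of x,y,z(mm), yaw of tool x (deg)"""
    r=R.from_quat(st['ee_rot']); M=r.as_matrix(); y0=np.degrees(np.arctan2(M[1,0],M[0,0]))
    print("pos",st['position'].round(1),"yaw",round(y0,1),"clock",st['clock'])
    for x,y,z,w in tg:
        d=M.T@(np.array([x,y,z])-st['position'])/1000
        print([round(a,3) for a in d]+[round(-((w-y0+180)%360-180),1)])
def fing(phi,gap):
    """finger pose behind knob at shuttle angle phi (deg), centre offset gap from knob"""
    a=YAW+phi; k=AX+62*pd(a); return *(k-gap*pd(a-90)),a-90
E
python3 - <<'E'
from bench import *
from h import *
x,y,w=fing(4,34); print(x,y,w); rows(read_state(),[(x,y,200,w),(x,y,150,w)])
E
```

```text
473.4405164780838 78.81709211523463 21.349999999999994
pos [280.4 558.  247.3] yaw -26.7 clock 0.1
[np.float64(0.388), np.float64(0.341), np.float64(0.048), np.float64(-48.0)]
[np.float64(0.388), np.float64(0.341), np.float64(0.098), np.float64(-48.0)]
```

Emit:
{"fn": "jog_arm", "kwargs": {
  "increments": [
    [0.039,0.034,0.005,-5],
    [0.078,0.068,0.01,-10],
    [0.116,0.102,0.015,-15],
    [0.155,0.136,0.02,-20],
    [0.194,0.17,0.025,-25],
    [0.233,0.205,0.03,-30],
    [0.272,0.239,0.035,-35],
    [0.31,0.273,0.04,-40],
    [0.349,0.307,0.045,-44],
    [0.388,0.341,0.048,-48]
  ],
  "hand": -1
}}

```text
clock: 1.35
position: [474.0, 77.3, 199.7]
ee_rot: [0.983, 0.186, -0.001, 0.001]
contact_force: [0.8, 1.2, 0.4]
gripper_width: 0.1
```

```bash
python3 - <<'E'
from bench import *
from h import *
s=read_state();print(s['gripper_width'],s['joints'],s['contact_force']);x,y,w=fing(4,34); rows(s,[(x,y,200,w),(x,y,75,w)])
cv2.imwrite("pics/top1.png",cv2.resize(get_image("top")[155:305,240:440],None,fx=4,fy=4,interpolation=cv2.INTER_CUBIC)[:,:,::-1])
E
```

```text
0.09086323603681783 [ 5.01455699e-01  1.84191425e-01 -4.08872326e-01  1.25711425e-03
 -9.79819245e-01  1.44294957e+00] [0.75843749 1.23662931 0.38710284]
pos [474.   77.3 199.7] yaw 21.4 clock 1.35
[np.float64(0.0), np.float64(-0.002), np.float64(-0.0), np.float64(0.1)]
[np.float64(0.0), np.float64(-0.002), np.float64(0.125), np.float64(0.1)]
```

View pics/top1.png

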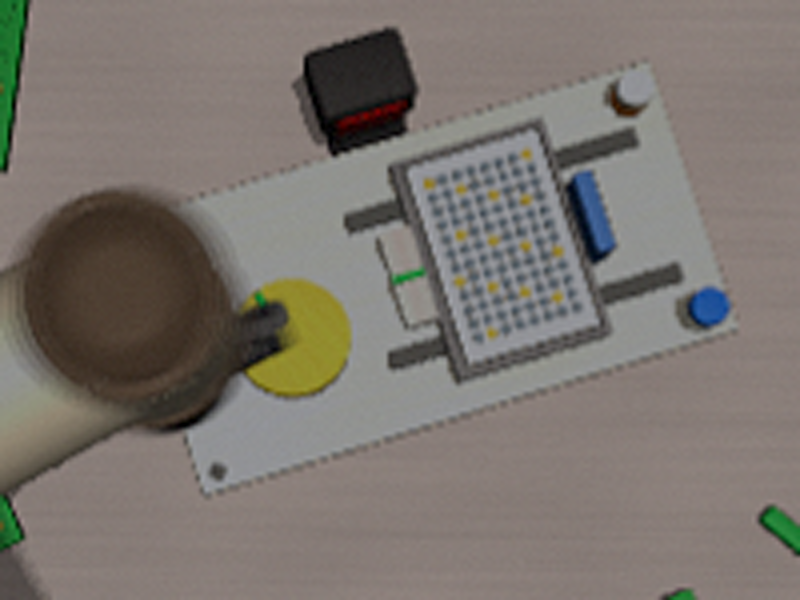

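```bash
python3 - <<'E'
from bench import *
from h import *
p=read_state()['position'];print(p)
for n in("top","scene"):
    c=calibration(n)
    for dz in(-17,0,60,120):print(n,dz,proj(c,p+[0,0,dz]).round(1))
cv2.imwrite("pics/scene1.png",cv2.resize(get_image("scene")[165:345,190:410],None,fx=3.3,fy=3.3,interpolation=cv2.INTER_CUBIC)[:,:,::-1])
E
```

```text
[474.76001202  73.28265802 199.114261  ]
top -17 [288.9 249. ]
top 0 [288.4 248.2]
top 60 [286.8 245.3]
top 120 [284.9 242. ]
scene -17 [330.6 189.6]
scene 0 [330.8 184.2]
scene 60 [331.3 164.1]
scene 120 [331.9 142.3]
```

View pics/scene1.png

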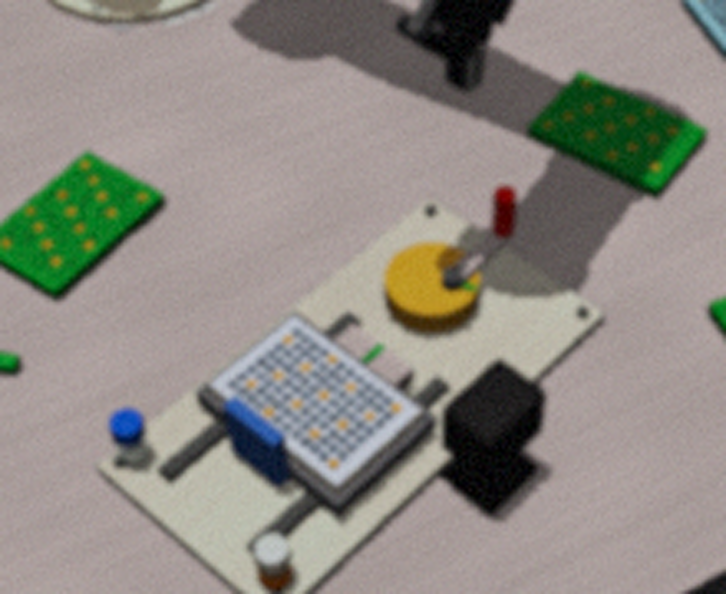

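The fingertips sit at (331,190) in the scene view, which matches the projection. They are clear of the knob at (343,228), on the side towards the robot. Next I descend.

```bash
python3 - <<'E'
from bench import *
from h import *
s=read_state();x,y,w=fing(4,34); rows(s,[(x,y,200,w),(x,y,74,w)])
E
```

```text
pos [474.2  75.3 199.2] yaw 21.0 clock 1.45
[np.float64(0.001), np.float64(-0.004), np.float64(-0.001), np.float64(-0.3)]
[np.float64(0.001), np.float64(-0.004), np.float64(0.125), np.float64(-0.3)]
```

Emit:
{"fn": "jog_arm", "kwargs": {
  "increments": [
    [0.001,-0.004,0.03,0],
    [0.001,-0.004,0.06,0],
    [0.001,-0.004,0.09,0],
    [0.001,-0.004,0.11,0],
    [0.001,-0.004,0.125,0],
    [0.001,-0.004,0.125,0]
  ]
}}

```text
clock: 2.2
position: [472.4, 79.1, 73.1]
ee_rot: [0.983, 0.182, -0.003, 0.002]
contact_force: [-0.2, -1.0, 0.3]
gripper_width: -0.3
```

```bash
python3 - <<'E'
from bench import *
from h import *
s=read_state();print(s['contact_force']); rows(s,[(*fing(p,20)[:2],74,fing(p,20)[2]) for p in (4,-4,-12,-20,-28,-36)])
E
```

```text
[-0.20380273 -0.95287409  0.32918113]
pos [472.4  79.1  73.1] yaw 21.0 clock 2.2
[np.float64(0.015), np.float64(0.001), np.float64(-0.001), np.float64(-0.3)]
[np.float64(0.024), np.float64(-0.002), np.float64(-0.001), np.float64(7.7)]
[np.float64(0.033), np.float64(-0.003), np.float64(-0.001), np.float64(15.7)]
[np.float64(0.042), np.float64(-0.002), np.float64(-0.001), np.float64(23.7)]
[np.float64(0.051), np.float64(-0.001), np.float64(-0.001), np.float64(31.7)]
[np.float64(0.059), np.float64(0.002), np.float64(-0.001), np.float64(39.7)]
```

Emit:
{"fn": "jog_arm", "kwargs": {
  "increments": [
    [0.008,0.0,-0.001,0],
    [0.015,0.001,-0.001,0],
    [0.02,-0.001,-0.001,4],
    [0.024,-0.002,-0.001,8],
    [0.029,-0.003,-0.001,12],
    [0.033,-0.003,-0.001,16],
    [0.042,-0.002,-0.001,24],
    [0.051,-0.001,-0.001,32],
    [0.059,0.002,-0.001,40],
    [0.059,0.002,-0.001,40]
  ]
}}

```text
clock: 3.45
position: [529.0, 98.6, 74.0]
ee_rot: [0.986, -0.164, -0.002, 0.002]
contact_force: [0.7, 0.5, -0.6]
gripper_width: -0.2
```

```bash
python3 - <<'E'
from bench import *
from h import *
s=read_state();print(s['contact_force'])
rows(s,[(*fing(p,20)[:2],74,fing(p,20)[2]) for p in (-36,-44,-52,-60,-68,-76,-84)])
cv2.imwrite("pics/scene2.png",cv2.resize(get_image("scene")[165:345,190:410],None,fx=3.3,fy=3.3,interpolation=cv2.INTER_CUBIC)[:,:,::-1])
E
```

```text
[ 0.66718511  0.53510747 -0.56929713]
pos [529.   98.6  74. ] yaw -18.9 clock 3.45
[np.float64(-0.0), np.float64(0.0), np.float64(-0.0), np.float64(-0.3)]
[np.float64(0.008), np.float64(-0.002), np.float64(-0.0), np.float64(7.7)]
[np.float64(0.017), np.float64(-0.003), np.float64(-0.0), np.float64(15.7)]
[np.float64(0.027), np.float64(-0.003), np.float64(-0.0), np.float64(23.7)]
[np.float64(0.036), np.float64(-0.001), np.float64(-0.0), np.float64(31.7)]
[np.float64(0.044), np.float64(0.002), np.float64(-0.0), np.float64(39.7)]
[np.float64(0.052), np.float64(0.006), np.float64(-0.0), np.float64(47.7)]
```

View pics/scene2.png

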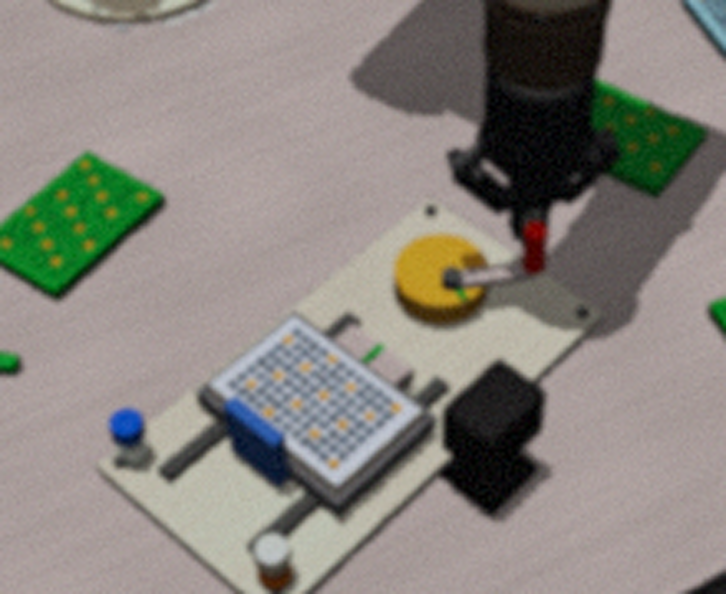

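The finger now pushes the knob, and it has moved to crop (535,235). The cam has turned clockwise. I'll keep going along the circle.

Emit:
{"fn": "jog_arm", "kwargs": {
  "increments": [
    [0.008,-0.002,0,8],
    [0.013,-0.003,0,12],
    [0.017,-0.003,0,16],
    [0.022,-0.003,0,20],
    [0.027,-0.003,0,24],
    [0.036,-0.001,0,32],
    [0.044,0.002,0,40],
    [0.052,0.006,0,48],
    [0.052,0.006,0,48]
  ]
}}

```text
clock: 4.62
position: [576.4, 76.0, 74.1]
ee_rot: [0.835, -0.55, -0.001, 0.003]
contact_force: [0.4, -0.3, -0.1]
gripper_width: 0.0
```

```bash
python3 - <<'E'
from bench import *
from h import *
s=read_state();print(s['contact_force'])
rows(s,[(*fing(p,20)[:2],74,fing(p,20)[2]) for p in (-84,-90,-96,-102,-106,-110)])
cv2.imwrite("pics/scene3.png",cv2.resize(get_image("scene")[165:345,190:410],None,fx=3.3,fy=3.3,interpolation=cv2.INTER_CUBIC)[:,:,::-1])
E
```

```text
[ 0.36721321 -0.31837666 -0.13149798]
pos [576.4  76.   74.1] yaw -66.7 clock 4.625
[np.float64(-0.0), np.float64(-0.0), np.float64(0.0), np.float64(-0.0)]
[np.float64(0.006), np.float64(-0.002), np.float64(0.0), np.float64(6.0)]
[np.float64(0.013), np.float64(-0.003), np.float64(0.0), np.float64(12.0)]
[np.float64(0.02), np.float64(-0.004), np.float64(0.0), np.float64(18.0)]
[np.float64(0.024), np.float64(-0.003), np.float64(0.0), np.float64(22.0)]
[np.float64(0.029), np.float64(-0.003), np.float64(0.0), np.float64(26.0)]
```

View pics/scene3.png

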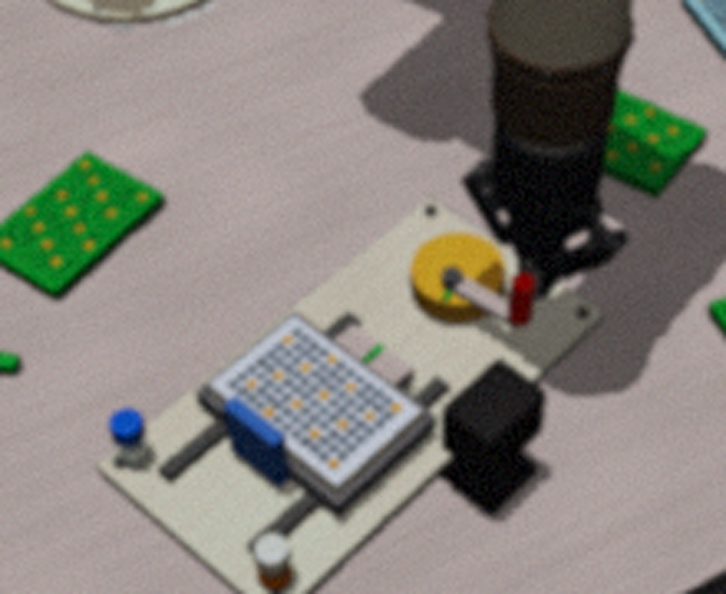

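Emit:
{"fn": "jog_arm", "kwargs": {
  "increments": [
    [0.003,-0.001,0,3],
    [0.006,-0.002,0,6],
    [0.013,-0.003,0,12],
    [0.02,-0.004,0,18],
    [0.024,-0.003,0,22],
    [0.027,-0.003,0,24],
    [0.029,-0.003,0,26],
    [0.029,-0.003,0,26]
  ]
}}

```text
clock: 5.68
position: [590.4, 51.0, 74.2]
ee_rot: [-0.691, 0.723, 0.0, -0.002]
contact_force: [-0.4, 5.0, -0.5]
gripper_width: 0.4
```

```bash
python3 - <<'E'
from bench import *
from h import *
s=read_state();print(s['contact_force'])
rows(s,[(*fing(p,20)[:2],74,fing(p,20)[2]) for p in (-110,-114)])
cv2.imwrite("pics/scene4.png",cv2.resize(get_image("scene")[165:345,190:410],None,fx=3.3,fy=3.3,interpolation=cv2.INTER_CUBIC)[:,:,::-1])
E
```

```text
[-0.44555209  4.99773956 -0.50866099]
pos [590.4  51.   74.2] yaw -92.6 clock 5.675
[np.float64(0.0), np.float64(-0.0), np.float64(0.0), np.float64(0.0)]
[np.float64(0.005), np.float64(-0.001), np.float64(0.0), np.float64(4.0)]
```

View pics/scene4.png

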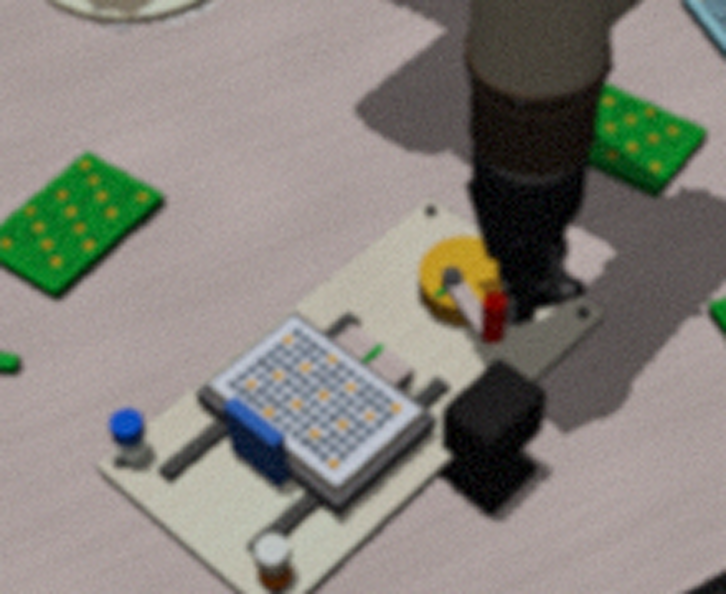

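The green mark now points along the carriage, and the force has risen to 5 N. I'll press a little further to confirm the stop.

Emit:
{"fn": "jog_arm", "kwargs": {
  "increments": [
    [0.002,0,0,0],
    [0.004,0,0,0],
    [0.004,0,0,0],
    [0.004,0,0,0]
  ]
}}

```text
clock: 6.22
position: [590.5, 50.5, 74.3]
ee_rot: [-0.691, 0.723, 0.001, -0.0]
contact_force: [-4.2, 15.3, 0.6]
gripper_width: -0.0
```

```bash
python3 - <<'E'
from bench import *
from h import *
s=read_state();print(s['position'],s['contact_force'])
E
```

```text
[590.48379527  50.5388615   74.25347645] [-4.24673951 15.33075415  0.5592443 ]
```

The knob doesn't move under 15 N, so the cam is at its stop. I back off and rise.

Emit:
{"fn": "jog_arm", "kwargs": {
  "increments": [
    [-0.01,0,0,0],
    [-0.02,0,0,0],
    [-0.02,0,-0.03,0],
    [-0.02,0,-0.07,0],
    [-0.02,0,-0.11,0],
    [-0.02,0,-0.11,0]
  ]
}}

```text
clock: 6.98
position: [593.7, 70.6, 188.5]
ee_rot: [-0.691, 0.722, -0.001, 0.003]
contact_force: [0.1, -0.8, -0.5]
gripper_width: -0.1
```

```bash
python3 - <<'E'
from bench import *
from h import *
s=read_state();print(s['contact_force'])
w=YAW-180
rows(s,[(*S2W(-136,0),185,w),(*S2W(-136,0),65,w)])
E
```

```text
[ 0.09294798 -0.83097472 -0.53668594]
pos [593.7  70.6 188.5] yaw -92.5 clock 6.975
[np.float64(0.262), np.float64(-0.016), np.float64(0.003), np.float64(-19.9)]
[np.float64(0.262), np.float64(-0.015), np.float64(0.123), np.float64(-19.9)]
```

Emit:
{"fn": "jog_arm", "kwargs": {
  "increments": [
    [0.03,-0.002,0,-2],
    [0.07,-0.004,0,-5],
    [0.11,-0.006,0,-8],
    [0.15,-0.009,0,-12],
    [0.19,-0.012,0,-16],
    [0.23,-0.014,0,-20],
    [0.262,-0.016,0,-20],
    [0.262,-0.016,0,-20],
    [0.262,-0.016,0,-20]
  ]
}}

```text
clock: 8.1
position: [597.8, -191.8, 187.1]
ee_rot: [0.806, -0.592, 0.001, -0.003]
contact_force: [-0.3, 0.1, -0.5]
gripper_width: -0.1
```

```bash
python3 - <<'E'
from bench import *
from h import *
w=YAW-180
cv2.imwrite("pics/scene5.png",cv2.resize(get_image("scene")[165:345,190:410],None,fx=3.3,fy=3.3,interpolation=cv2.INTER_CUBIC)[:,:,::-1])
cv2.imwrite("pics/top5.png",cv2.resize(get_image("top")[155:305,260:460],None,fx=4,fy=4,interpolation=cv2.INTER_CUBIC)[:,:,::-1])
s=read_state();print(s['contact_force'])
rows(s,[(*S2W(-136,0),185,w),(*S2W(-136,0),65,w)])
for n in("top","scene"):
    c=calibration(n); print(n,proj(c,s['position']-[0,0,17]),proj(c,[*S2W(-136,0),48]),proj(c,[*S2W(-106,0),75]))
E
```

```text
[ 0.1224238  -0.25811058 -0.10097534]
pos [ 598.1 -191.1  187.5] yaw -72.5 clock 8.2
[np.float64(0.001), np.float64(0.0), np.float64(0.003), np.float64(0.2)]
[np.float64(0.001), np.float64(0.001), np.float64(0.123), np.float64(0.2)]
top [409.06776772 194.82382244] [401.19050955 204.65331946] [390.97407633 206.24846423]
scene [250.25836059 274.3963651 ] [255.75167964 307.82024627] [264.60915372 292.62373418]
```

View pics/scene5.png

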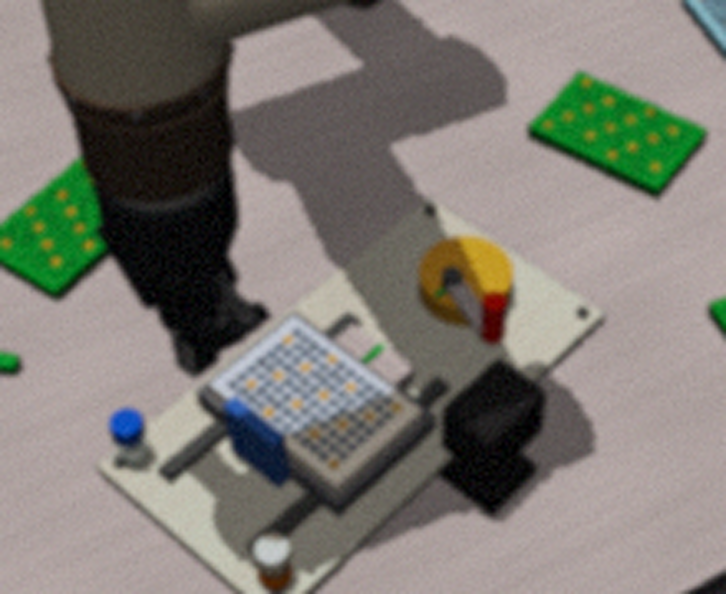

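View pics/top5.png

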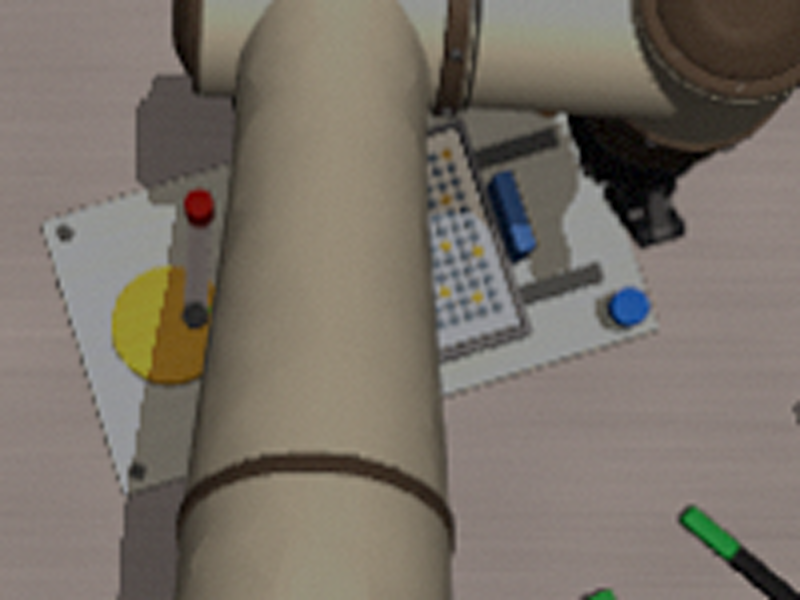

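The cam is at its low point: the knob is at top crop (199,207) and the lever points across the slide. The tab's rear edge at top crop (520,215) matches the prediction. I descend behind the tab.

Emit:
{"fn": "jog_arm", "kwargs": {
  "increments": [
    [0.001,0,0.03,0],
    [0.001,0,0.06,0],
    [0.001,0,0.09,0],
    [0.001,0,0.11,0],
    [0.001,0,0.12,0],
    [0.001,0,0.12,0]
  ]
}}

```text
clock: 8.95
position: [599.1, -191.2, 67.2]
ee_rot: [0.807, -0.591, 0.001, -0.002]
contact_force: [-0.4, -0.1, 0.1]
gripper_width: 0.5
```

```bash
python3 - <<'E'
from bench import *
from h import *
cv2.imwrite("pics/scene6.png",cv2.resize(get_image("scene")[225:345,200:350],None,fx=5,fy=5,interpolation=cv2.INTER_CUBIC)[:,:,::-1])
s=read_state();print(s['contact_force'])
w=YAW-180
rows(s,[(*S2W(x,0),67,w) for x in(-136,-118,-118+55)])
E
```

```text
[-0.28900004  0.0860728   0.40558431]
pos [ 599.6 -191.4   68. ] yaw -72.4 clock 9.0
[np.float64(-0.0), np.float64(0.002), np.float64(0.001), np.float64(0.2)]
[np.float64(-0.018), np.float64(0.002), np.float64(0.001), np.float64(0.2)]
[np.float64(-0.073), np.float64(0.001), np.float64(0.001), np.float64(0.2)]
```

View pics/scene6.png

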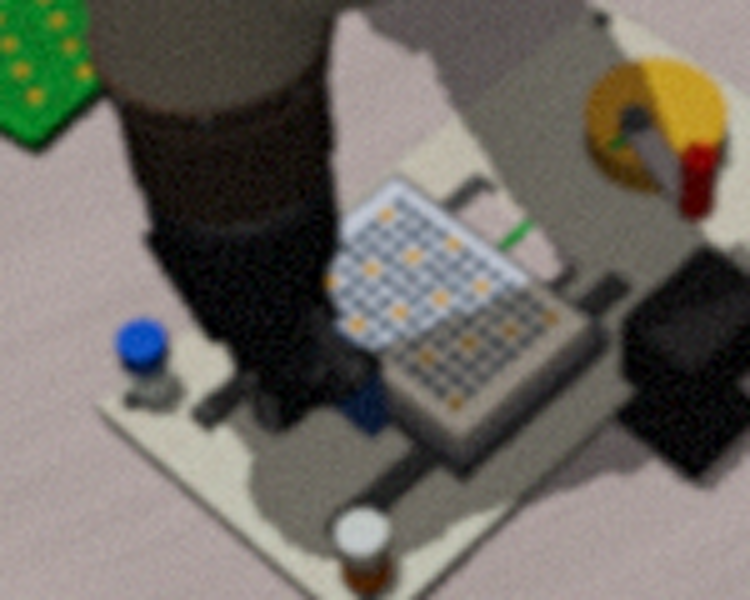

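The fingers stand behind the tab, clear of both vials. I push forward slowly.

Emit:
{"fn": "jog_arm", "kwargs": {
  "increments": [
    [-0.006,0.001,0,0],
    [-0.012,0.001,0,0],
    [-0.018,0.001,0,0],
    [-0.022,0.001,0,0],
    [-0.026,0.001,0,0],
    [-0.03,0.001,0,0],
    [-0.034,0.001,0,0],
    [-0.038,0.001,0,0],
    [-0.042,0.001,0,0],
    [-0.046,0.001,0,0]
  ]
}}

```text
clock: 10.25
position: [584.9, -147.6, 68.1]
ee_rot: [0.807, -0.591, 0.002, -0.003]
contact_force: [0.6, -2.1, 1.8]
gripper_width: -0.2
```

```bash
python3 - <<'E'
from bench import *
from h import *
s=read_state();print(s['contact_force'])
w=YAW-180
rows(s,[(*S2W(x,0),67,w) for x in(-118+45,-118+55)])
cv2.imwrite("pics/scene7.png",cv2.resize(get_image("scene")[225:345,200:350],None,fx=5,fy=5,interpolation=cv2.INTER_CUBIC)[:,:,::-1])
E
```

```text
[ 0.61766371 -2.05551662  1.79239924]
pos [ 584.9 -147.6   68.1] yaw -72.4 clock 10.25
[np.float64(-0.017), np.float64(0.001), np.float64(0.001), np.float64(0.3)]
[np.float64(-0.027), np.float64(0.001), np.float64(0.001), np.float64(0.3)]
```

View pics/scene7.png

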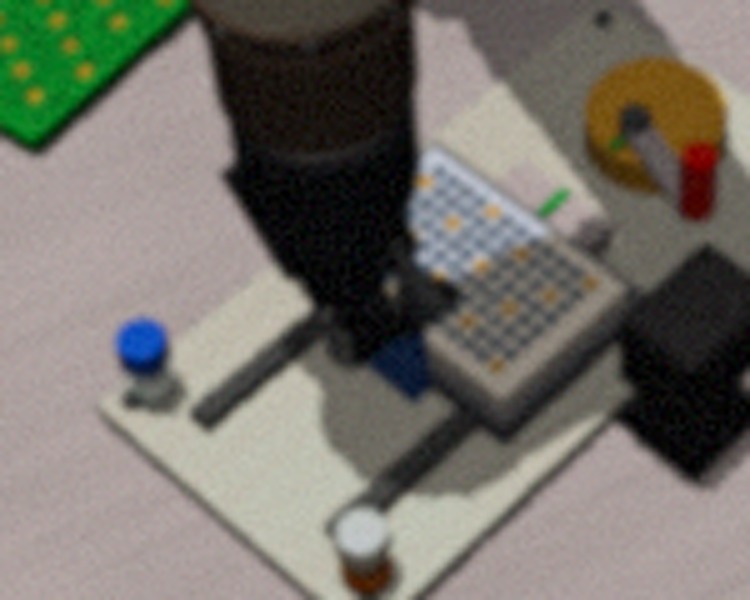

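The carriage is sliding at about 2 N with the plate seated. I go on to the stop.

Emit:
{"fn": "jog_arm", "kwargs": {
  "increments": [
    [-0.004,0.001,0,0],
    [-0.008,0.001,0,0],
    [-0.012,0.001,0,0],
    [-0.016,0.001,0,0],
    [-0.02,0.001,0,0],
    [-0.023,0.001,0,0],
    [-0.026,0.001,0,0],
    [-0.028,0.001,0,0],
    [-0.028,0.001,0,0]
  ]
}}

```text
clock: 11.42
position: [575.3, -121.3, 68.0]
ee_rot: [0.807, -0.59, 0.002, -0.003]
contact_force: [1.9, -4.6, -1.1]
gripper_width: -0.0
```

```bash
python3 - <<'E'
from bench import *
from h import *
s=read_state();print(s['contact_force'])
w=YAW-180
rows(s,[(*S2W(x,0),67,w) for x in(-118+55,)])
E
```

```text
[ 1.91092512 -4.57536841 -1.14772445]
pos [ 575.3 -121.3   68. ] yaw -72.4 clock 11.425
[np.float64(0.001), np.float64(-0.001), np.float64(0.001), np.float64(0.3)]
```

Emit:
{"fn": "jog_arm", "kwargs": {
  "increments": [
    [-0.002,0,0,0],
    [-0.004,0,0,0],
    [-0.004,0,0,0],
    [-0.004,0,0,0]
  ]
}}

```text
clock: 11.92
position: [575.3, -121.0, 68.2]
ee_rot: [0.807, -0.59, 0.004, -0.002]
contact_force: [5.9, -17.3, -5.0]
gripper_width: -0.1
```

The carriage stopped hard: 18 N and no movement. Next I retract and rise.

Emit:
{"fn": "jog_arm", "kwargs": {
  "increments": [
    [0.008,0,0,0],
    [0.016,0,0,0],
    [0.02,0,0,0],
    [0.02,0,-0.03,0],
    [0.02,0,-0.07,0],
    [0.02,0,-0.12,0],
    [0.02,0,-0.17,0],
    [0.02,0,-0.17,0]
  ]
}}

```text
clock: 12.92
position: [581.8, -139.5, 243.5]
ee_rot: [0.807, -0.59, 0.009, -0.005]
contact_force: [0.0, -0.1, -1.2]
gripper_width: -0.1
```

```bash
python3 - <<'E'
from bench import *
from h import *
s=read_state();print(s['position'],s['contact_force'])
a=get_image("scene")[225:345,200:350];b=get_image("top")[155:305,260:460]
cv2.imwrite("pics/scene8.png",cv2.resize(a,None,fx=5,fy=5,interpolation=cv2.INTER_CUBIC)[:,:,::-1])
cv2.imwrite("pics/top8.png",cv2.resize(b,None,fx=4,fy=4,interpolation=cv2.INTER_CUBIC)[:,:,::-1])
E
```

```text
[ 581.84961022 -139.49437542  243.51975359] [ 0.02250993 -0.10960532 -1.2347135 ]
```

View pics/scene8.png

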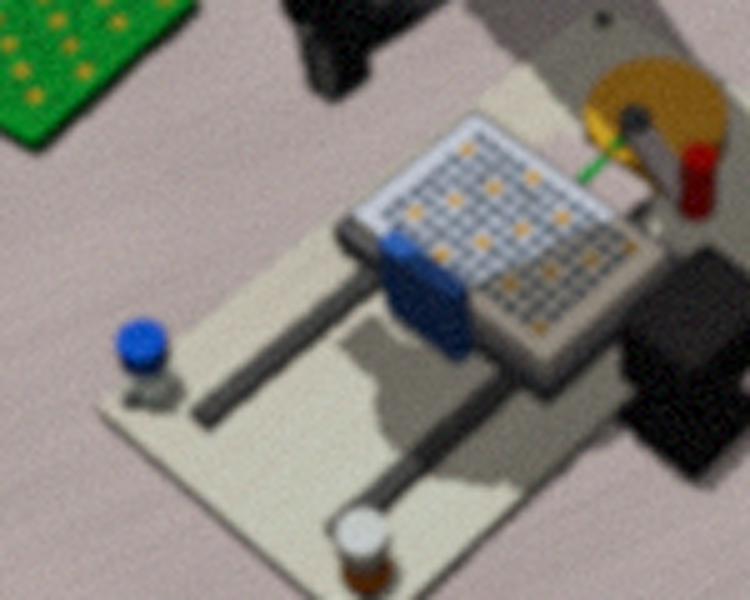

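View pics/top8.png

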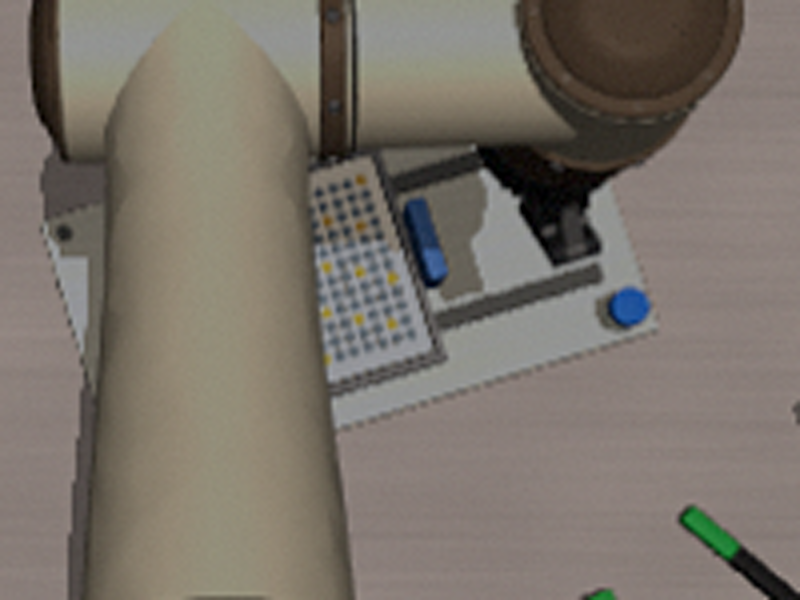

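The nose with its green line meets the cam's green mark. The tab moved about 90 crop px in the top view, which is about 55 mm. The plate is seated, both vials are unmoved and the hand is clear. I let it settle and hand in.

Emit:
{"fn": "jog_arm", "kwargs": {
  "increments": [
    [0,0,0,0],
    [0,0,0,0],
    [0,0,0,0]
  ]
}}

```text
clock: 13.4
position: [579.2, -139.1, 237.5]
ee_rot: [0.807, -0.59, 0.004, -0.002]
contact_force: [0.1, -0.1, -0.1]
gripper_width: 0.2
```

```bash
python3 - <<'E'
from bench import *
print(job_done())
E
```

```text
the job is handed in; nothing more can be done
None
```

The job is handed in after about 13.4 s of robot time. With the fingers shut, I pushed the red knob clockwise to the cam's low stop. I then backed off and pushed the blue tab until the carriage was home against its stop.

- **Cam:** it did not move on when I pressed with about 15 N at the low point. The pictures show the green mark facing the carriage.
- **Carriage:** it stopped hard at about 18 N. I estimate about 55 mm of travel from the pictures, and the nose sits against the cam's thin side.
- **Plate and other things:** the plate looks seated in its pocket and both vials look unmoved. I did not check the other loose things again; the hand did not go down near them.
- **Hand:** it finished well above the shuttle with about 0 N contact force.

The two cameras disagreed by about 6 to 10 mm on positions at the start. I used a weighted mean close to the top view, and contacts came where that predicted. No check failed.

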